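Dim the bench light and hold the inspection light over a stone repair

TASK

Turn the dimmer knob until its white pointer stands at the red mark and let go of it; then draw the yellow inspection light straight up out of its dock, tip it about half-way over (about 45 degrees) and hold it in the air with its lens pointing at the brown repaired chip in the stone panel, the lens about 12 cm from the chip. Finish still holding the light there, motionless: do not put it down, do not let the light touch the stone, and leave everything else where it is.

Things in the scene. Friction and masses are not known exactly. Their poses are not given: they have to be found in the camera images.
- dimmer (a joint): Angle of the orange pointer knob on the bench-light dimmer, rad, range 0 to 2.7; grows clockwise seen from above. The pointer meets the red mark at 0.90; it starts clockwise of it (1.5 to 2.3), so it is turned counter-clockwise. Light friction (0.04 N m): it stays where it is left.
- dimmer_grip (a point): Grip point on the knob's axis: an upright orange bar 46 mm long (its own x axis), 13 mm thick (y), 30 mm tall; its top is 10 mm above this point, and the bar's underside 20 mm below, 8 mm clear above the box. The bar's +x end carries the white pointer line. Turns with the knob.
- dimmer_mark (a point): Centre of the long red index mark (16 x 5 mm) on the dimmer box's top, 38 mm from the knob's axis; shorter white ticks are the other settings.
- dimmer_box: Grey dimmer box fixed to the bench, 110 x 110 x 45 mm tall, black top plate, the knob upright in the middle; origin at the centre of the underside.
- dock: Black block fixed to the bench, 90 x 90 x 70 mm tall, origin at the centre of the underside; one round vertical hole in the middle of its top, 38 mm across and 55 mm deep, in which the inspection light stands lens down.
- light: Cordless yellow inspection light, round, 150 mm long, 0.13 to 0.24 kg. Origin at the centre of the lens face (the lower end in the dock); own +z runs from lens to tail, so the beam points along -z. Head 34 mm across over the first 42 mm, tapering to a 26 mm barrel from 52 mm to the tail at 150 mm. In the dock the lens is 15 mm above the bench and the upper 95 mm stand free.
- light_grip (a point): Place to grip the barrel (26 mm across), on the light's axis 110 mm from the lens and 40 mm below the tail end.
- stone: Beige stone panel fixed to the bench, 140 (own x) x 180 (own y) mm, flat field 36 mm above the bench with a paler raised border up to 46 mm; origin at the centre of the underside.
- chip (a point): Centre of the repaired chip: a dark brown 22 mm spot in a red crayon ring, on the stone's field, 36 mm above the bench.
- pad_a: Bystander, loose: red hand sanding block with black rubber top, 75 x 50 x 32 mm; origin at its underside.
- pad_b: Bystander, loose: second, identical red sanding block; origin at its underside.
- spray: Bystander, loose: green bottle, 64 mm across, 190 mm tall; origin at its underside.
- filler: Bystander, loose: pale grey metal tin of filler, 72 mm across, 75 mm tall; origin at its underside.
- brush: Bystander, loose: brush lying flat; origin at its underside or lying axis.
- spatula: Bystander, loose: spatula lying flat; origin at its underside or lying axis.
Mind the look-alikes: they are no part of the job. There is more than one size of the light; the one meant has the size given above.

How it is judged (in metres and radians):
On the way, in this order (a step that is already met when the one before it is completed fails the run):
1. the pointer stands at the red mark and the knob is let go, the light still in its dock (value of joint dimmer between 0.74 and 1.06 rad and contact force between the fingers and dimmer_box below 0.2 N and height (world z) of light below 0.03 m and horizontal distance between light and dock below 0.01 m), for 0.2 s.
2. the light is drawn out of its dock and held by the fingers, lens at least 20 mm above the dock's top (contact force between the fingers and light above 1 N and height (world z) of light above 0.09 m and contact force between light and dock below 0.1 N), for 0.1 s.
At the end, for the whole second after the job is handed in: Knob within 0.16 rad of the mark, untouched; light held still by the fingers only, lens over 75 mm above the bench, axis 30 to 60 degrees from vertical, chip 70 to 190 mm ahead of the lens and within 40 mm of the beam axis in the light's x and y; bystanders moved under 30 mm (value of joint dimmer between 0.74 and 1.06 rad and contact force between the fingers and dimmer_box below 0.2 N and contact force between the fingers and light above 1 N and height (world z) of light above 0.075 m and angle between light's own z axis and vertical between 0.52 and 1.05 rad and x of chip in the frame of light between -0.04 and 0.04 m and y of chip in the frame of light between -0.04 and 0.04 m and z of chip in the frame of light between -0.19 and -0.07 m and linear speed of light below 0.03 m/s and angular speed of light below 0.2 rad/s and contact force between light and stone below 0.1 N and contact force between light and dock below 0.1 N and distance of each of pad_a, pad_b, spray, filler, brush, spatula from where it was at the start of the episode below 0.03 m); the arm keeps its last pose, push and grip.
It fails at once if the light touches the stone (contact force between light and stone above 1 N).
It fails at once if a bystander is moved more than 30 mm (distance of any of pad_a, pad_b, spray, filler, brush, spatula from where it was at the start of the episode above 0.03 m).
It also fails if it takes over 51 s, if anything falls off the work surface, if the arm or the gripper's body presses on something with over 40 N, if the wrist force passes 120 N, or if a joint passes its speed limit or range.

ROBOT

A 6-joint arm with a two-finger parallel gripper is mounted at the origin on the work surface. World frame = base frame: x ahead of the robot, y to its left, z up, the work surface at z = 0. Lengths are in m, angles in degrees, forces in N, time in s.
With the tool pointing down it reaches from about 0.25 to 0.725 m from the base axis. Payload 9.7 kg.
Tool frame: the origin (TCP) lies at the very end of the fingers, on their centre line; the grasp point (between the pads) lies 19 mm behind it (bot.grip_point_offset is the distance from the TCP to the grasp point, in m); y points along the fingers, x is the direction in which the jaws open and shut, and the axes are right-handed (so a half turn about y gives the same grasp; the last joint's range is limited). The gripper opens to 85 mm and grips with 20 to 120 N. Pads are 22 mm wide; open, the fingers measure 114 mm over their backs; the gripper's body (76 mm by 85 mm) begins 54 mm behind the grasp point. The pads swing forward as they close: fully open they stand 13 mm farther back than shut.
Start: joints at [-68.182, 4.979, 10.078, 95.1, 0, 90], TCP at [0.204, -0.511, 0.192] pointing down, gripper open.
Joint ranges: [-179.16, 179.16], [-48.56, 103.87], [-65.8, 70.77], [-126.05, 130.52], [-82.76, 87.17], [-180, 180]. Speed limits (degrees/s): [127.2, 127.2, 147.25, 180, 180, 180].

INTERFACE

Orientations are given as [roll, pitch, yaw] about the fixed x, y, z axes, in that order (R = Rz(yaw) Ry(pitch) Rx(roll)).
In Python, from workcell import bot gives the robot as it stands.
- The arm moves only by the shell command python3 -m inch 'ROWS' [FORCE]. ROWS is JSON, a list of rows, each a list of 3 entries, a list of its own where there are three numbers: the shift along the tool's x, y, z in mm, then the turn, a rotation vector about the tool's x, y, z in rad, then the finger opening in mm, from 0 to 85.4. In form: [[[x, y, z], [ax, ay, az], grip], ...]. A call has 1 to 20 rows; each row is the pose to reach, as a shift and turn from the pose measured when the call began, along the tool's axes at that moment; what a row does not reach only later rows make up. A row lasts 1/10 s, in which the tool goes at most 50 mm and 8.59 degrees, less where a joint would pass 70% of its speed; a pose out of reach is approached as far as the arm can. A call with a gripper value outside its range is refused whole. The fingers move at their own pace and stop on an object; FORCE is the grip in N (left out, the last holds). Time passes only in rows, so rows that repeat a pose let the fingers close. It gives the time, the measured TCP pose, the force and the opening at its end, in the units of the state.
- bot.get_obs(): the state, without advancing time (a new reading comes with each control period).
- bot.camera(name): name is "scene" or "top" or "wrist"; returns a dict with "frame" (400x640x3 uint8, red, green, blue), "mtx" (3x3 intrinsics, pixels), "origin" and "orientation" of the camera in the world. Camera axes: x right, y down, z forward; pixel columns grow to the right and rows downward; lengths in m; the calibration is good to about 2 mm. A picture is of the moment at which its call begins. There is no depth.
- bot.job_done(): hands the job in, once; it reports no verdict.
Trained networks look in a picture, given as the dict that the camera call returned (one of the last four; its "shot" number tells which), for a name from the list of things; names that differ only in an ending like _2 or _b are one class to them, and where a whole thing is asked for, a point or a joint stands for the part that bears it (a point fixed in the world has none). Each returns a list of dicts, best first, with "confidence" (0 to 1); they miss things now and then, are a little off and sometimes report something else, mostly with a low value. They report only what shows in the picture. A call takes as long as a camera call. They do not tell look-alikes from the thing itself.
- bot.search_frame(picture, name): "box" ([left, top, right, bottom] in pixels, round what is visible of it).
- bot.cut_out(picture, name): "region" (400x640 bool, what is visible of it) and "box" ([left, top, right, bottom] in pixels, round what is visible of it).
The state is a dict: "time": time; "q": joint angles; "qd": joint speeds; "joint_efforts": joint torques, N m; "ee_pos": TCP position; "tcp_rot": TCP orientation; "wrist_force": force on the tool from outside, world axes, zero at the start; "torque": the same for the moment, N m; "opening": finger opening in m.
Only numpy, scipy, OpenCV 4.12 (cv2) and the standard library are available. Lean on these libraries where they do the work, as an engineer would, in place of code of your own. Each camera call takes 0.05 s, during which the arm holds its last target. There are 200 camera calls.

## Working session

There is one attempt and no reset: what is moved stays moved. The work goes in short steps, Python scripts to look and compute and a shell command to move; the robot and the scene stay as the last step left them, time stands still between calls to the robot, and variables do not carry over. Pictures are saved under pics/ and viewed, about 8 in all and at most 12, crops included, and the job is handed in when it is done.

```bash
mkdir -p pics; ls; cat > h.py <<'E'
import numpy as np, cv2
from workcell import bot
from scipy.spatial.transform import Rotation as R
def cam(n,save=None):
    p=bot.camera(n)
    if save: cv2.imwrite(f'pics/{save}.png',p['frame'][:,:,::-1])
    return p
def rot(p):
    o=np.array(p['orientation'],float)
    return o if o.shape==(3,3) else R.from_euler('xyz',o,degrees=True).as_matrix()
def topl(p,uv,z):
    d=rot(p)@np.linalg.inv(p['mtx'])@[uv[0],uv[1],1.]
    o=np.array(p['origin']); return o+d*(z-o[2])/d[2]
def proj(p,X):
    c=np.array(p['mtx'])@(rot(p).T@(np.array(X)-p['origin'])); return c[:2]/c[2]
E
python3 - <<'E'
from h import *
for n in ['scene','top']:
    p=cam(n,n+'0'); print(n,p['origin'],p['orientation'],np.array(p['mtx']).tolist())
    for k in ['dimmer_grip','dimmer_box','dock','light','stone','pad_a','spray','filler','brush','spatula']:
        print(k,[(np.round(d['box']).tolist(),round(d['confidence'],2)) for d in bot.search_frame(p,k)[:4]])
print(bot.get_obs())
E
```

```text
pics
scene [0.94799393 0.70226031 0.82926401] [-1.32778394e+02  6.52817746e-02  1.50001299e+02] [[457.7173014607314, 0.0, 314.1130230975419], [0.0, 457.7173014607314, 204.6484162916378], [0.0, 0.0, 1.0]]
dimmer_grip [([199.0, 165.0, 226.0, 200.0], 0.53), ([296.0, 153.0, 308.0, 172.0], 0.49)]
dimmer_box [([274.0, 154.0, 329.0, 197.0], 0.65), ([298.0, 153.0, 310.0, 174.0], 0.26)]
dock [([375.0, 257.0, 435.0, 329.0], 0.91)]
light [([399.0, 246.0, 418.0, 289.0], 0.91), ([431.0, 202.0, 474.0, 282.0], 0.61), ([330.0, 242.0, 353.0, 319.0], 0.61), ([213.0, 122.0, 256.0, 164.0], 0.37)]
stone [([221.0, 203.0, 311.0, 282.0], 0.79)]
pad_a [([317.0, 187.0, 348.0, 212.0], 0.96), ([355.0, 200.0, 390.0, 232.0], 0.93), ([351.0, 338.0, 452.0, 384.0], 0.18)]
spray [([292.0, 285.0, 326.0, 364.0], 0.73)]
filler [([198.0, 164.0, 229.0, 200.0], 0.65)]
brush [([348.0, 337.0, 453.0, 383.0], 0.62)]
spatula []
top [0.46311573 0.01074949 1.23754138] [-175.19154894   -1.20122609  -89.2481863 ] [[395.2432235438981, 0.0, 322.56373673649847], [0.0, 395.2432235438981, 202.62663112391627], [0.0, 0.0, 1.0]]
dimmer_gri
[... 517 characters left out ...]

spatula [([426.0, 162.0, 492.0, 230.0], 0.61)]
{'time': 1.1, 'q': array([-6.81835924e+01,  4.97660485e+00,  1.00780257e+01,  9.50988767e+01,
        1.84143600e-03,  8.99999861e+01]), 'qd': array([-0.01806772, -0.1142628 , -0.07512195, -0.00427199,  0.02333275,
        0.00429958]), 'joint_efforts': array([ 3.72607246e-04, -5.20112228e+01,  4.64862442e+01,  1.85456898e-03,
        1.61858298e-05, -1.03669956e-05]), 'ee_pos': array([ 0.20440785, -0.51060392,  0.19220449]), 'tcp_rot': array([-8.99981586e+01, -2.54414463e-03, -6.81835785e+01]), 'wrist_force': array([-0.13725217,  0.48777027,  0.93227762]), 'torque': array([-0.00573074, -0.03428023,  0.00803357]), 'opening': 0.0854173781612836}
```

View pics/scene0.png

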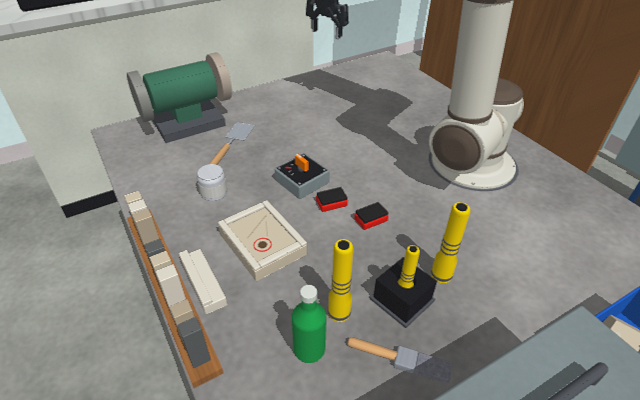

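View pics/top0.png

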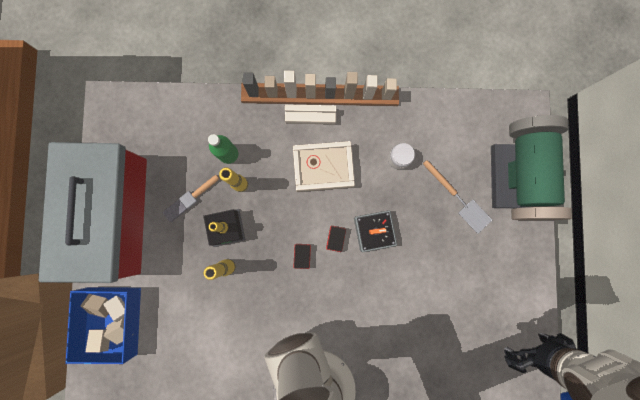

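Scene: the wanted light is the one in the black dock (scene 410,265; top 217,226). The look-alikes are the two larger yellow lights standing loose (scene 341,280 and 452,242; top 230,180 and 217,270). The dimmer is at top (377,231) and the chip at top (313,161). I'll measure these and check with one crop.

```bash
python3 - <<'E'
from h import *
t=cam('top'); s=cam('scene')
f=lambda p,u,z:np.round(topl(p,u,z),3).tolist()
print('chip',f(t,(313.5,161.5),.036),f(s,(263,245),.036))
# orange knob mask
def orange(p,box):
    h=cv2.cvtColor(p['frame'],cv2.COLOR_RGB2HSV);m=cv2.inRange(h,(5,150,120),(20,255,255))
    k=np.zeros_like(m);l,tp,r,b=box;k[tp:b,l:r]=m[tp:b,l:r];ys,xs=np.nonzero(k);return xs,ys
xs,ys=orange(t,(350,205,405,255));print('knob',xs.mean(),ys.mean(),len(xs),f(t,(xs.mean(),ys.mean()),.075))
xs,ys=orange(s,(270,145,335,200));print('knob s',xs.mean(),ys.mean(),f(s,(xs.mean(),ys.mean()),.07))
d=bot.cut_out(t,'light')
for q in d: print(q['box'],q['confidence'])
print('light tail',f(t,(213.5,226.5),.165),f(s,(412,250),.165),'dock',f(s,(405,275),.07))
for n,u in [('A',(226,174)),('B',(210,272))]: print(n,f(t,u,.2))
print('A scene tail',f(s,(344,244),.2),f(s,(461,207),.2),'base',f(s,(340,316),0),f(s,(444,278),0))
print('spray',f(t,(213,139),.19),f(s,(309,355),0))
# crops
a=cv2.resize(t['frame'][205:260,345:410],None,fx=8,fy=8,interpolation=cv2.INTER_CUBIC)[:440,:400]
b=cv2.resize(s['frame'][235:335,365:465],None,fx=4,fy=4,interpolation=cv2.INTER_CUBIC)
o=np.hstack([a,np.vstack([b,np.zeros((40,400,3),np.uint8)])]);cv2.imwrite('pics/crop1.png',o[:,:,::-1])
E
```

```text
chip [0.691, 0.016, 0.036] [0.692, 0.02, 0.036]
knob 375.6551724137931 230.79310344827587 58 [0.48, -0.17, 0.075]
knob s 301.87412587412587 162.69230769230768 [0.483, -0.17, 0.07]
[204.6, 264.2, 236.6, 278.7] 0.86
[217.3, 163.7, 249.1, 193.8] 0.64
[207.1, 220.4, 230.4, 236.1] 0.55
light tail [0.485, 0.283, 0.165] [0.491, 0.286, 0.165] dock [0.482, 0.274, 0.07]
A [0.623, 0.246, 0.2]
B [0.367, 0.278, 0.2]
A scene tail [0.614, 0.234, 0.2] [0.356, 0.267, 0.2] base [0.627, 0.253, 0.0] [0.368, 0.286, 0.0]
spray [0.718, 0.286, 0.19] [0.727, 0.298, 0.0]
```

View pics/crop1.png

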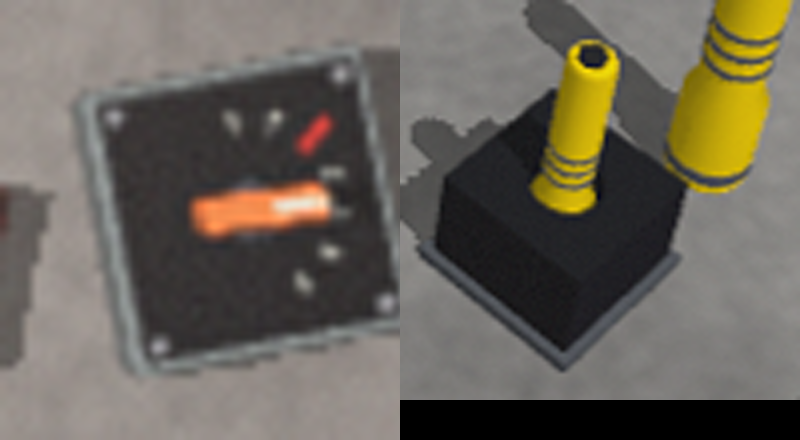

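Crop: the light in the dock has a barrel of the right size. The pointer end is at crop (325,203) and the red mark at (314,135). Next I'll work out the angles and the approach.

```bash
python3 - <<'E'
from h import *
t=cam('top')
g=lambda u,z:topl(t,(345+u[0]/8-.5,205+u[1]/8-.5),z)[:2]
a,b=g((195,216),.083),g((328,202),.083)
box=np.mean([g(u,.045) for u in [(115,118),(341,75),(388,302),(160,345)]],0)
m=g((314,135),.045)
ang=lambda v:np.degrees(np.arctan2(v[1],v[0]))
print('bar',a,b,np.linalg.norm(b-a),'mid',(a+b)/2,'ang',ang(b-a))
print('box',box,'mark',m,np.linalg.norm(m-box),ang(m-box),'side',ang(g((341,75),.045)-g((388,302),.045)))
o=bot.get_obs();M=R.from_euler('xyz',o['tcp_rot'],degrees=True).as_matrix();print(M.round(3), 'radii',np.hypot(.691,.018))
E
```

```text
bar [ 0.4779431  -0.14859756] [ 0.48369974 -0.19733426] 0.04907550244252722 mid [ 0.48082142 -0.17296591] ang -83.26360178646601
box [ 0.4811058  -0.17505463] mark [ 0.50959727 -0.19887544] 0.037137512711488574 -39.89792944209626 side 11.72375274315707
[[ 0.372 -0.     0.928]
 [-0.928  0.     0.372]
 [-0.    -1.    -0.   ]] radii 0.6912344030790134
```

```bash
cat >> h.py <<'E'
def to(pos,Rw):
    o=bot.get_obs();M=R.from_euler('xyz',o['tcp_rot'],degrees=True).as_matrix()
    print('shift mm',(M.T@(np.array(pos)-o['ee_pos'])*1000).round(1).tolist(),'rv',R.from_matrix(M.T@Rw).as_rotvec().round(4).tolist(),'t',o['time'])
def down(a): # tool pointing down, jaw x axis at heading a deg
    a=np.radians(a);x=np.array([np.cos(a),np.sin(a),0]);y=np.array([0,0,-1.]);return np.c_[x,y,np.cross(x,y)]
E
python3 - <<'E'
from h import *
to([.481,-.1745,.15],down(6.7))
E
```

```text
shift mm [-209.2, 42.2, 381.7] rv [-0.0, -1.3069, -0.0] t 1.3
```

```bash
python3 -m inch '[[[-21,4,38],[0,-0.13,0],50],[[-42,8,76],[0,-0.26,0],50],[[-63,13,114],[0,-0.39,0],50],[[-84,17,153],[0,-0.52,0],50],[[-105,21,191],[0,-0.65,0],50],[[-125,25,229],[0,-0.78,0],50],[[-146,30,267],[0,-0.91,0],50],[[-167,34,305],[0,-1.04,0],50],[[-188,38,344],[0,-1.17,0],50],[[-209,42,382],[0,-1.307,0],50],[[-209,42,382],[0,-1.307,0],50],[[-209,42,382],[0,-1.307,0],50],[[-209,42,382],[0,-1.307,0],50],[[-209,42,382],[0,-1.307,0],50],[[-209,42,382],[0,-1.307,0],50],[[-209,42,382],[0,-1.307,0],50]]' 20
python3 - <<'E'
from h import *
p=cam('wrist','w1')
to([.481,-.1745,.057],down(6.7))
print('expected knob centre px',proj(p,[.481,-.1745,.083]),'mark',proj(p,[.5096,-.199,.045]))
h=cv2.cvtColor(p['frame'],cv2.COLOR_RGB2HSV);m=cv2.inRange(h,(5,150,120),(20,255,255))
ys,xs=np.nonzero(m);print(xs.mean(),ys.mean(),len(xs),xs.min(),xs.max(),ys.min(),ys.max())
E
```

```text
time: 2.9
ee_pos: [0.4811, -0.1753, 0.1503]
tcp_rot: [-90.0, -0.0, 6.6]
wrist_force: [-0.2, 1.1, -0.0]
opening: 0.0499
shift mm [-0.0, 93.3, 0.7] rv [0.0001, -0.0011, 0.0002] t 2.95
expected knob centre px [318.23047251 193.23411824] mark [341.5143119  208.72305702]
317.8745819397993 188.5267558528428 598 311 325 166 217
```

View pics/w1.png

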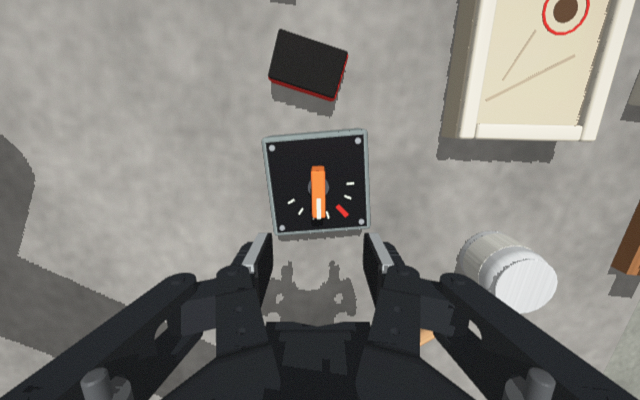

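Wrist view: the bar is centred at (318,190), aligned between the jaws, with its pointer towards the tool and the mark at (342,210). This agrees with the prediction, so I'll descend and grip.

```bash
python3 -m inch '[[[0,25,0],[0,0,0],50],[[0,50,0],[0,0,0],50],[[0,75,0],[0,0,0],50],[[0,93,0.5],[0,0,0],50],[[0,93,0.5],[0,0,0],50],[[0,93,0.5],[0,0,0],0],[[0,93,0.5],[0,0,0],0],[[0,93,0.5],[0,0,0],0],[[0,93,0.5],[0,0,0],0],[[0,93,0.5],[0,0,0],0],[[0,93,0.5],[0,0,0],0],[[0,93,0.5],[0,0,0],0]]' 20
python3 -m inch '[[[0,0,0],[0,-0.08,0],0],[[0,0,0],[0,-0.16,0],0],[[0,0,0],[0,-0.24,0],0],[[0,0,0],[0,-0.32,0],0],[[0,0,0],[0,-0.40,0],0],[[0,0,0],[0,-0.48,0],0],[[0,0,0],[0,-0.56,0],0],[[0,0,0],[0,-0.64,0],0],[[0,0,0],[0,-0.72,0],0],[[0,0,0],[0,-0.76,0],0],[[0,0,0],[0,-0.76,0],0],[[0,0,0],[0,-0.76,0],0],[[0,0,0],[0,-0.76,0],0]]'
python3 -m inch '[[[0,0,0],[0,0,0],45],[[0,0,0],[0,0,0],45],[[0,0,0],[0,0,0],45],[[0,0,0],[0,0,0],45],[[0,-30,0],[0,0,0],45],[[0,-70,0],[0,0,0],45],[[0,-110,0],[0,0,0],45],[[0,-130,0],[0,0,0],45],[[0,-130,0],[0,0,0],45],[[0,-130,0],[0,0,0],45]]'
python3 - <<'E'
from h import *
p=cam('wrist','w2')
cv2.imwrite('pics/w2c.png',cv2.resize(p['frame'][100:270,200:460,::-1],None,fx=3,fy=3))
print(proj(p,[.481,-.1745,.083]),proj(p,[.5096,-.199,.045]))
E
```

```text
time: 4.15
ee_pos: [0.4811, -0.1746, 0.0574]
tcp_rot: [-90.0, -0.0, 6.6]
wrist_force: [-0.5, 0.3, -0.4]
opening: -0.0001
time: 5.45
ee_pos: [0.4811, -0.1746, 0.0574]
tcp_rot: [-90.0, -0.0, 50.1]
wrist_force: [0.6, 0.1, -0.0]
opening: 0.0
time: 6.45
ee_pos: [0.4812, -0.1747, 0.1871]
tcp_rot: [-90.0, -0.0, 50.1]
wrist_force: [-0.3, -0.9, -1.1]
opening: 0.0453
[318.90936832 185.46807865] [318.32768962 208.11088813]
```

View pics/w2c.png

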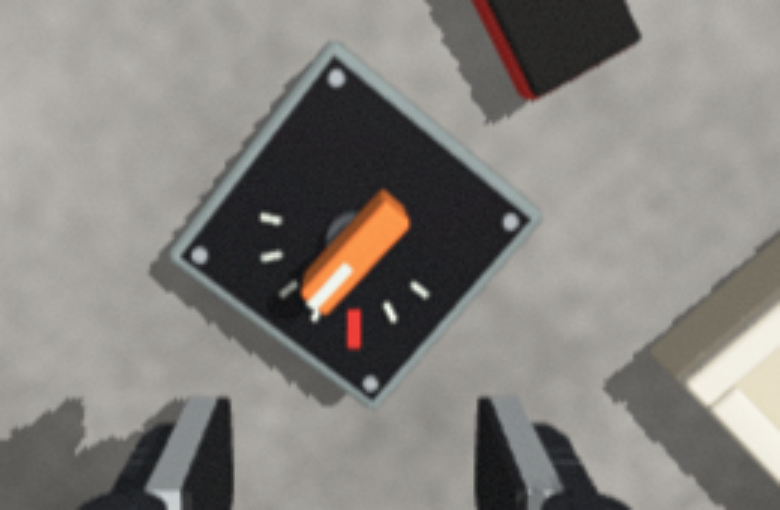

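The knob did not turn: the bar is still 43° from the mark, and the jaws closed to 0 on nothing. Next I'll check where the fingertips really are against the reported TCP.

```bash
python3 -m inch '[[[0,60,0],[0,0,0],0],[[0,100,0],[0,0,0],0],[[0,100,0],[0,0,0],0],[[0,100,0],[0,0,0],0],[[0,100,0],[0,0,0],0]]'
python3 - <<'E'
from h import *
o=bot.get_obs();X=o['ee_pos'];print(X)
im=[]
for n in ['scene','top','wrist']:
    p=cam(n);f=p['frame'].copy();u=proj(p,X);k=proj(p,[.481,-.1745,.083]);print(n,u,k,p['origin'])
    c=k.astype(int);l=max(c[0]-40,0);tp=max(c[1]-50,0)
    S=f[tp:tp+100,l:l+80] if n!='wrist' else cv2.resize(f,(320,200))
    if n!='wrist':
        S=cv2.resize(S,None,fx=5,fy=5)
        cv2.circle(S,tuple(((u-[l,tp])*5).astype(int)),5,(0,255,255),1);cv2.circle(S,tuple(((k-[l,tp])*5).astype(int)),5,(255,0,255),1)
        im.append(S)
cv2.imwrite('pics/c3.png',np.hstack(im)[:,:,::-1])
E
```

```text
time: 7.0
ee_pos: [0.482, -0.175, 0.0891]
tcp_rot: [-90.1, -0.0, 50.1]
wrist_force: [1.0, 0.2, 0.9]
opening: -0.0
[ 0.48203921 -0.17498271  0.0891291 ]
scene [301.38986571 155.98021977] [301.85888901 157.78773439] [0.94799393 0.70226031 0.82926401]
top [378.21915614 230.18613168] [377.7159955  230.57026755] [0.46311573 0.01074949 1.23754138]
wrist [319.60031636 219.84070183] [319.11532486 215.38747016] [ 0.42855264 -0.13257223  0.27046998]
```

View pics/c3.png

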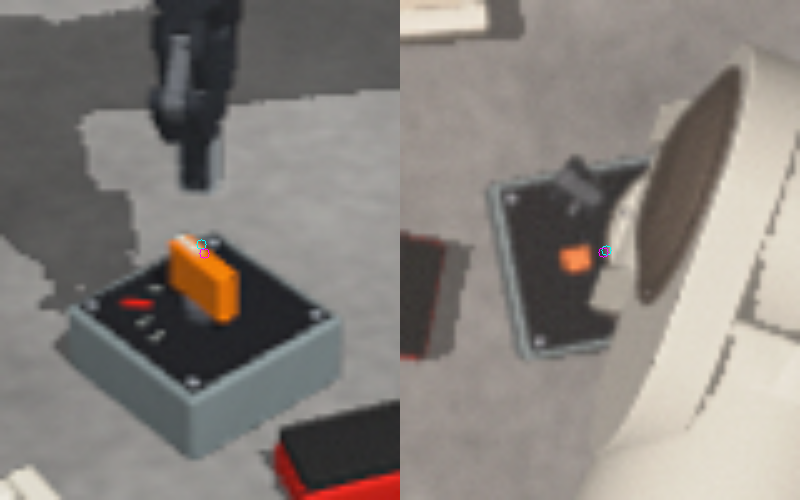

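The scene view puts the closed fingertips about 11 px above the reported TCP, so they look roughly 4 cm too high or otherwise offset. I'll quantify that with all the cameras.

```bash
python3 - <<'E'
from h import *
o=bot.get_obs();X=o['ee_pos']
M=R.from_euler('xyz',o['tcp_rot'],degrees=True).as_matrix()
p=cam('wrist');f=p['frame'].copy();s=cam('scene')
print('f',p['mtx'][0][0],'cam-TCP in tool',M.T@(p['origin']-X), (M.T@rot(p)).round(3).tolist())
for b in [0,.01,.02,.03,.04,.05]:
    u=proj(p,X-M[:,1]*b);print(b,u.round(1),proj(s,X-M[:,1]*b).round(1));cv2.circle(f,tuple(u.astype(int)),2,(0,255,0),-1)
g=s['frame'][60:200,240:380]
cv2.imwrite('pics/w4.png',np.hstack([cv2.resize(f[120:400,180:460],(400,400)),cv2.resize(g,(400,400))])[:,:,::-1])
E
```

```text
f 276.051824496529 cam-TCP in tool [-0.00164987 -0.18144548  0.06795589] [[1.0, -0.0, 0.001], [-0.001, -0.271, 0.963], [-0.0, -0.963, -0.271]]
0 [319.8 220.3] [301.3 156.1]
0.01 [319.9 225.6] [301.3 153.1]
0.02 [320.  231.5] [301.2 150. ]
0.03 [320.2 238. ] [301.2 146.9]
0.04 [320.4 245.4] [301.1 143.8]
0.05 [320.6 253.8] [301.  140.7]
```

View pics/w4.png

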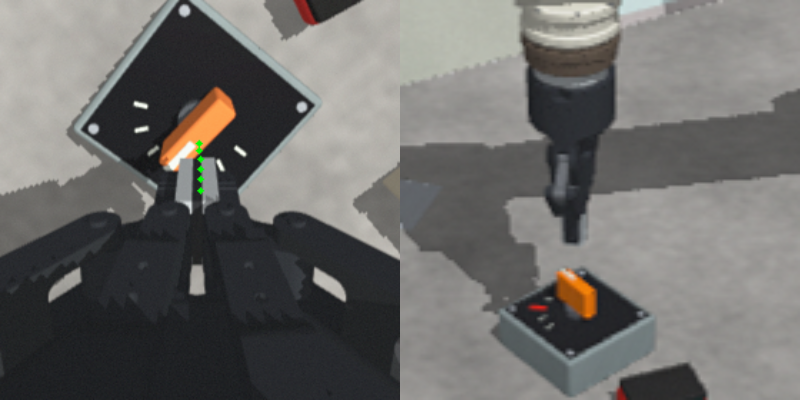

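```bash
python3 - <<'E'
from h import *
print(bot.grip_point_offset,[a for a in dir(bot) if a[0]!='_'])
o=bot.get_obs();X=o['ee_pos']
M=R.from_euler('xyz',o['tcp_rot'],degrees=True).as_matrix()
p=cam('wrist');s=cam('scene')
for b in [.02,.03,.035,.04,.045,.05]:
    print(b,[proj(p,X-M[:,1]*b+M[:,2]*z).round(1).tolist() for z in (-.011,.011)],
     'scene',[proj(s,X-M[:,1]*b+M[:,2]*z+M[:,0]*x).round(1).tolist() for z in (-.011,.011) for x in (-.006,.006)])
g=cv2.resize(p['frame'][210:280,280:360],None,fx=5,fy=5,interpolation=cv2.INTER_NEAREST)
h=cv2.resize(s['frame'][110:180,270:340],None,fx=5,fy=5,interpolation=cv2.INTER_NEAREST)
cv2.imwrite('pics/w5.png',np.hstack([g,h])[:,:,::-1])
E
```

```text
0.0187 ['PlanningError', 'camera', 'cut_out', 'get_obs', 'grip_point_offset', 'job_done', 'search_frame']
0.02 [[320.0, 247.4], [320.0, 215.0]] scene [[297.8, 148.5], [296.9, 151.2], [305.9, 149.4], [305.1, 152.0]]
0.03 [[320.1, 254.8], [320.2, 220.7]] scene [[297.7, 145.5], [296.8, 148.1], [305.9, 146.3], [305.0, 148.9]]
0.035 [[320.2, 258.8], [320.3, 223.8]] scene [[297.7, 143.9], [296.8, 146.5], [305.8, 144.8], [305.0, 147.4]]
0.04 [[320.3, 263.1], [320.4, 227.1]] scene [[297.6, 142.4], [296.7, 145.0], [305.8, 143.2], [305.0, 145.8]]
0.045 [[320.4, 267.6], [320.5, 230.6]] scene [[297.6, 140.8], [296.7, 143.4], [305.8, 141.6], [304.9, 144.2]]
0.05 [[320.5, 272.4], [320.6, 234.4]] scene [[297.5, 139.2], [296.6, 141.8], [305.8, 140.0], [304.9, 142.7]]
```

View pics/w5.png

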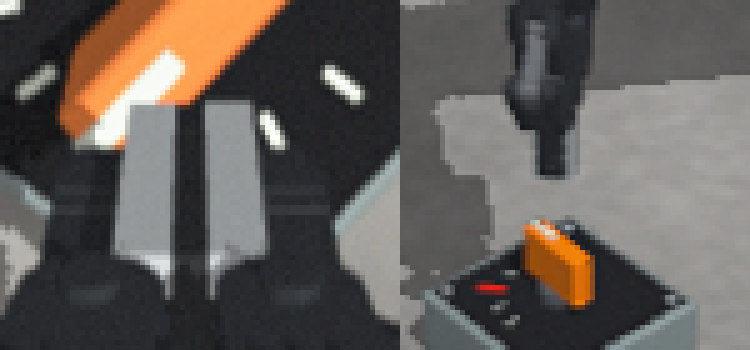

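Wrist tip edge is at row 230 and scene tip at row 145, so both say the real fingertips lie about 41 mm behind the reported TCP along the tool axis, with x and y correct. I'll correct for this by sending the reported TCP 41 mm further, then grip and check that the opening is about 13 mm.

```bash
python3 -m inch '[[[0,0,0],[0,0.12,0],50],[[0,0,0],[0,0.24,0],50],[[0,0,0],[0,0.36,0],50],[[0,0,0],[0,0.48,0],50],[[0,0,0],[0,0.60,0],50],[[0,0,0],[0,0.72,0],50],[[0,0,0],[0,0.757,0],50],[[0,20,0],[0,0.757,0],50],[[0,40,0],[0,0.757,0],50],[[0,55,0],[0,0.757,0],50],[[0,67,0],[0,0.757,0],50],[[0,67,0],[0,0.757,0],50],[[0,67,0],[0,0.757,0],50]]' 20
python3 -m inch '[[[0,0,0],[0,0,0],0],[[0,0,0],[0,0,0],0],[[0,0,0],[0,0,0],0],[[0,0,0],[0,0,0],0],[[0,0,0],[0,0,0],0],[[0,0,0],[0,0,0],0]]' 20
```

```text
time: 8.65
ee_pos: [0.4814, -0.1747, 0.0205]
tcp_rot: [-90.0, -0.0, 6.7]
wrist_force: [-0.1, 0.1, 0.4]
opening: 0.0501
time: 9.25
ee_pos: [0.4816, -0.1749, 0.0214]
tcp_rot: [-90.0, -0.1, 6.7]
wrist_force: [-2.7, -0.4, 6.0]
opening: 0.0124
```

Gripped, with the opening at 12.4 mm. Now turn it.

```bash
python3 -m inch '[[[0,-1,0],[0,-0.08,0],0],[[0,-1,0],[0,-0.16,0],0],[[0,-1,0],[0,-0.24,0],0],[[0,-1,0],[0,-0.32,0],0],[[0,-1,0],[0,-0.40,0],0],[[0,-1,0],[0,-0.48,0],0],[[0,-1,0],[0,-0.56,0],0],[[0,-1,0],[0,-0.64,0],0],[[0,-1,0],[0,-0.72,0],0],[[0,-1,0],[0,-0.757,0],0],[[0,-1,0],[0,-0.757,0],0],[[0,-1,0],[0,-0.757,0],0],[[0,-1,0],[0,-0.757,0],0]]'
python3 -m inch '[[[0,0,0],[0,0,0],45],[[0,0,0],[0,0,0],45],[[0,0,0],[0,0,0],45],[[0,0,0],[0,0,0],45],[[0,-30,0],[0,0,0],45],[[0,-70,0],[0,0,0],45],[[0,-110,0],[0,0,0],45],[[0,-130,0],[0,0,0],45],[[0,-130,0],[0,0,0],45],[[0,-130,0],[0,0,0],45]]'
python3 - <<'E'
from h import *
p=cam('wrist','w6')
def pca(lo,hi):
    m=cv2.inRange(cv2.cvtColor(p['frame'],cv2.COLOR_RGB2HSV),lo,hi);m[:150]=0;m[240:]=0;m[:,:270]=0;m[:,370:]=0
    ys,xs=np.nonzero(m);return m,xs,ys
m,xs,ys=pca((5,150,100),(20,255,255))
c,sz,a=cv2.minAreaRect(np.c_[xs,ys].astype(np.float32));print('bar',len(xs),c,sz,a,ys.min(),ys.max())
# world principal axis
W=np.array([topl(p,(x,y),.083)[:2] for x,y in zip(xs,ys)]);U,S,V=np.linalg.svd(W-W.mean(0));print('centre',W.mean(0),'heading',np.degrees(np.arctan2(V[0,1],V[0,0])))
m,xs,ys=pca((0,150,100),(4,255,255));print('red',xs.mean(),ys.mean(),topl(p,(xs.mean(),ys.mean()),.045))
E
```

```text
time: 10.55
ee_pos: [0.4816, -0.1748, 0.0215]
tcp_rot: [-90.1, -0.0, 50.1]
wrist_force: [5.9, -1.6, -12.5]
opening: 0.0127
time: 11.55
ee_pos: [0.4816, -0.1748, 0.1515]
tcp_rot: [-90.1, -0.0, 50.0]
wrist_force: [0.2, -0.4, 0.0]
opening: 0.0451
bar 605 (318.0, 191.5) (51.0, 14.0) 90.0 166 217
centre [ 0.47622159 -0.17217507] heading -40.289948389278216
red 317.2093023255814 222.53488372093022 [ 0.51319718 -0.20365143  0.045     ]
```

The knob sits at heading −40.3° against the mark's −40 to −42°, and it's released. Next, hover over the dock.

```bash
python3 - <<'E'
from h import *
print(bot.get_obs()['q'])
to([.487,.282,.22],down(90))
E
```

```text
[-1.99517636e+01 -9.10982577e-01 -5.91232321e-01  9.03212560e+01
 -2.82969865e-03  2.00008318e+01]
shift mm [353.8, -69.4, 288.8] rv [-0.0, -0.6973, -0.0001] t 11.6
```

```bash
python3 -m inch '[[[0,-35,0],[0,-0.05,0],60],[[25,-69,20],[0,-0.1,0],60],[[54,-69,44],[0,-0.15,0],60],[[84,-69,69],[0,-0.2,0],60],[[114,-69,93],[0,-0.25,0],60],[[144,-69,118],[0,-0.3,0],60],[[174,-69,142],[0,-0.35,0],60],[[204,-69,167],[0,-0.4,0],60],[[234,-69,191],[0,-0.46,0],60],[[264,-69,216],[0,-0.52,0],60],[[294,-69,240],[0,-0.58,0],60],[[324,-69,265],[0,-0.64,0],60],[[354,-69,289],[0,-0.697,0],60],[[354,-69,289],[0,-0.697,0],60],[[354,-69,289],[0,-0.697,0],60],[[354,-69,289],[0,-0.697,0],60]]'
python3 - <<'E'
from h import *
o=bot.get_obs();print(o['q'])
p=cam('wrist','w7')
print('tail expected',proj(p,[.487,.282,.165]),'dock top',proj(p,[.487,.282,.07]), 'Atail',proj(p,[.618,.24,.2]))
to([.487,.282,.065],down(90))
for k in ('light','dock'): print(k,[(np.round(d['box'],1).tolist(),round(d['confidence'],2)) for d in bot.search_frame(p,k)])
E
```

```text
time: 13.2
ee_pos: [0.4867, 0.2815, 0.2188]
tcp_rot: [-89.9, 0.1, 89.9]
wrist_force: [-0.2, -0.3, -0.5]
opening: 0.0601
[ 3.00516724e+01  7.50371908e+00  1.58186072e+01  9.84015717e+01
 -8.77754033e-03  3.01164508e+01]
tail expected [319.90178271 200.44463124] dock top [319.3332927  178.49385313] Atail [273.12374927 351.9933782 ]
shift mm [0.8, 154.2, -0.2] rv [-0.0007, -0.0016, -0.0006] t 13.25
light [([278.3, 0.9, 338.2, 99.8], 0.94), ([264.4, 238.6, 309.8, 322.8], 0.91)]
dock [([274.1, 122.6, 365.6, 218.6], 0.61)]
```

View pics/w7.png

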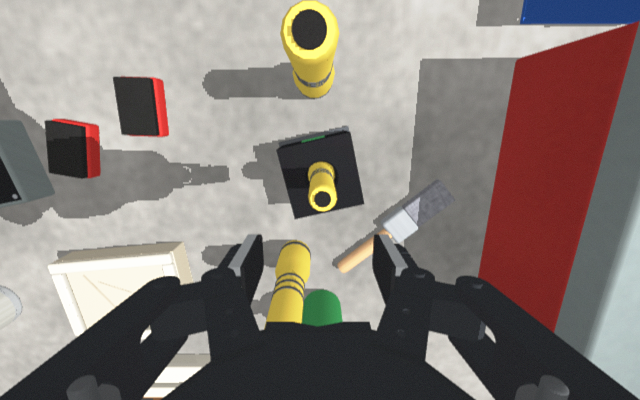

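The docked light's tail is at (322,198), against a predicted (320,200), so about a 2 mm correction. The loose lights at (310,45) and (290,280) and the brush at (390,230) are clear of the jaws. Descend, grip, check.

```bash
python3 -m inch '[[[2,30,1],[0,0,0],60],[[2,60,1],[0,0,0],60],[[2,90,1],[0,0,0],60],[[2,115,1],[0,0,0],60],[[2,135,1],[0,0,0],60],[[2,150,1],[0,0,0],60],[[2,154,1],[0,0,0],60],[[2,154,1],[0,0,0],60],[[2,154,1],[0,0,0],60]]' 60
python3 -m inch '[[[0,0,0],[0,0,0],0],[[0,0,0],[0,0,0],0],[[0,0,0],[0,0,0],0],[[0,0,0],[0,0,0],0],[[0,0,0],[0,0,0],0],[[0,0,0],[0,0,0],0],[[0,0,0],[0,0,0],0]]' 60
```

```text
time: 14.25
ee_pos: [0.4866, 0.2834, 0.0669]
tcp_rot: [-90.1, -0.0, 89.9]
wrist_force: [-0.1, 0.4, 0.2]
opening: 0.0603
time: 14.95
ee_pos: [0.4871, 0.2842, 0.0679]
tcp_rot: [-90.2, -0.1, 89.9]
wrist_force: [-0.4, 2.8, 5.5]
opening: 0.0245
```

```bash
python3 -m inch '[[[0,-10,0],[0,0,0],0],[[0,-20,0],[0,0,0],0],[[0,-30,0],[0,0,0],0],[[0,-42,0],[0,0,0],0],[[0,-54,0],[0,0,0],0],[[0,-66,0],[0,0,0],0],[[0,-78,0],[0,0,0],0],[[0,-90,0],[0,0,0],0],[[0,-105,0],[0,0,0],0],[[0,-120,0],[0,0,0],0],[[0,-135,0],[0,0,0],0],[[0,-150,0],[0,0,0],0],[[0,-165,0],[0,0,0],0],[[0,-180,0],[0,0,0],0],[[0,-200,0],[0,0,0],0],[[0,-200,0],[0,0,0],0],[[0,-200,0],[0,0,0],0]]' 60
python3 - <<'E'
from h import *
o=bot.get_obs();M=R.from_euler('xyz',o['tcp_rot'],degrees=True).as_matrix()
G=o['ee_pos']-M[:,1]*(.041+.0187);print('grip',G,'lens est',G+M[:,1]*.11,o['wrist_force'])
s=cam('scene','s8');L=G+M[:,1]*.11;print('lens px',proj(s,L),'tail px',proj(s,G-M[:,1]*.04))
for k in ('light',): print(k,[(np.round(d['box'],1).tolist(),round(d['confidence'],2)) for d in bot.search_frame(s,k)])
# final target
chip=np.array([.691,.018,.036]);u=np.array([-1,0,1])/2**.5
g=chip+.235*u
Rf=np.c_[[0,1,0],-u,np.cross([0,1,0],-u)]
print('tool goal grip',g,'TCP rep',g-u*.0597); to(g-u*.0597,Rf)
cv2.imwrite('pics/s8c.png',cv2.resize(s['frame'][120:380,280:480],None,fx=2,fy=2)[:,:,::-1])
E
```

```text
time: 16.65
ee_pos: [0.4868, 0.2838, 0.2678]
tcp_rot: [-90.2, -0.1, 89.9]
wrist_force: [0.9, -0.4, -2.2]
opening: 0.0248
grip [0.48656657 0.28365738 0.32752575] lens est [0.48692567 0.28394038 0.2175267 ] [ 0.89339648 -0.44350633 -2.24013281]
lens px [416.83007758 229.53275201] tail px [430.7797573  165.38079213]
light [([431.6, 202.2, 471.1, 281.6], 0.78), ([329.5, 239.8, 353.9, 318.5], 0.73), ([407.6, 165.3, 430.0, 237.1], 0.58)]
tool goal grip [0.52482991 0.018      0.20217009] TCP rep [0.56704418 0.018      0.15995582]
shift mm [-265.6, 106.5, -80.9] rv [-0.7837, -0.0024, 0.0009] t 16.75
```

View pics/s8c.png

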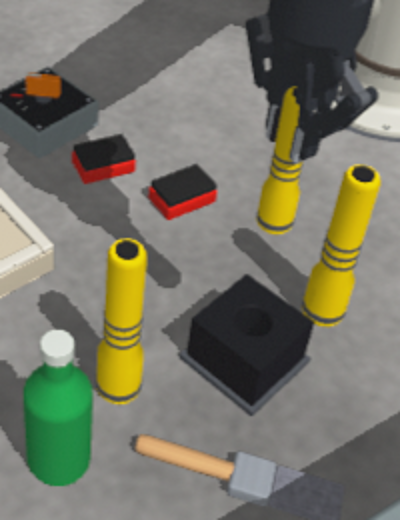

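Held: the light (crop 280,170) hangs clear of the dock, and the dock is empty. Both look-alikes are untouched. Next, carry it sideways at height, then tilt, then lower.

```bash
python3 -m inch '[[[-15,0,0],[0,0,0],0],[[-40,0,0],[0,0,0],0],[[-70,0,0],[0,0,0],0],[[-100,0,-5],[-0.05,0,0],0],[[-130,0,-10],[-0.12,0,0],0],[[-160,0,-20],[-0.2,0,0],0],[[-190,0,-30],[-0.28,0,0],0],[[-220,0,-40],[-0.36,0,0],0],[[-245,0,-50],[-0.44,0,0],0],[[-260,0,-60],[-0.52,0,0],0],[[-265,0,-70],[-0.6,0,0],0],[[-265,10,-78],[-0.68,0,0],0],[[-265,22,-81],[-0.75,0,0],0],[[-265,36,-81],[-0.784,0,0],0],[[-265,50,-81],[-0.784,0,0],0],[[-265,62,-81],[-0.784,0,0],0],[[-265,70,-81],[-0.784,0,0],0],[[-265,70,-81],[-0.784,0,0],0],[[-265,70,-81],[-0.784,0,0],0]]' 60
python3 - <<'E'
from h import *
o=bot.get_obs();M=R.from_euler('xyz',o['tcp_rot'],degrees=True).as_matrix()
chip=np.array([.691,.018,.036]);u=np.array([-1,0,1])/2**.5
g=chip+.235*u
to(g-u*.0597,np.c_[[0,1,0],-u,np.cross([0,1,0],-u)])
G=o['ee_pos']-M[:,1]*.0597;L=G+M[:,1]*.11;print('lens',L,'tail',G-M[:,1]*.04)
s=cam('scene');t=cam('top')
print('scene lens/tail/chip',proj(s,L),proj(s,G-M[:,1]*.04),proj(s,chip));print('top',proj(t,L),proj(t,chip))
a=cv2.resize(s['frame'][110:310,200:400],(400,400));b=cv2.resize(t['frame'][110:250,260:400],(400,400))
cv2.imwrite('pics/s9.png',np.hstack([a,b])[:,:,::-1])
E
```

```text
time: 18.65
ee_pos: [0.5674, 0.0185, 0.197]
tcp_rot: [-135.0, -0.1, 89.9]
wrist_force: [0.5, -0.4, -1.9]
opening: 0.025
shift mm [-0.6, 26.0, 26.4] rv [0.0002, -0.0024, -0.0002] t 18.65
lens [0.60295141 0.01852796 0.16145313] tail [0.49685897 0.01855736 0.26749272]
scene lens/tail/chip [295.04700298 191.51225754] [337.19409215 137.95227708] [263.2696763  244.33345519]
top [312.16881813 184.65999346] [312.99272598 161.52233797]
```

View pics/s9.png

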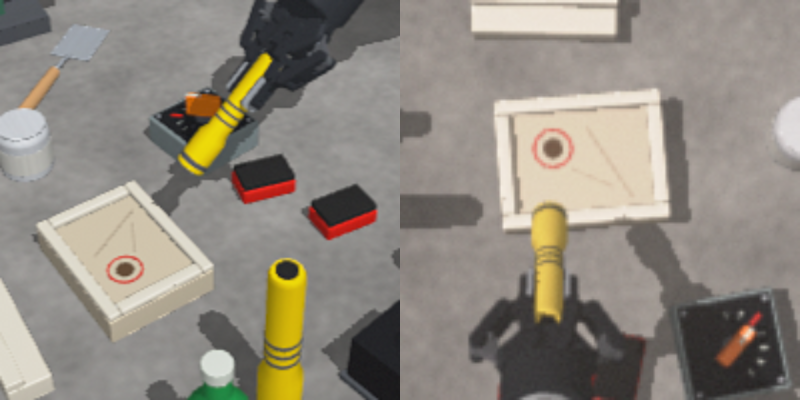

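The lens is at scene (295,192) and top (312,183), both matching the prediction, and the beam is in line with the chip. The top view shows the knob pointer on the red mark. The last 37 mm is straight down.

```bash
python3 -m inch '[[[0,5,5],[0,0,0],0],[[0,11,11],[0,0,0],0],[[0,17,17],[0,0,0],0],[[0,22,22],[0,0,0],0],[[0,26,26],[0,0,0],0],[[0,26,26],[0,0,0],0],[[0,26,26],[0,0,0],0],[[0,26,26],[0,0,0],0],[[0,26,26],[0,0,0],0],[[0,26,26],[0,0,0],0],[[0,26,26],[0,0,0],0]]' 60
python3 - <<'E'
from h import *
o=bot.get_obs();M=R.from_euler('xyz',o['tcp_rot'],degrees=True).as_matrix()
chip=np.array([.691,.018,.036]);L=o['ee_pos']+M[:,1]*.0503
print('lens',L,'chip in tool from lens (x,axis,z)',M.T@(chip-L),np.abs(o['qd']).max())
s=cam('scene');t=cam('top');print(proj(s,L),proj(t,L))
a=cv2.resize(s['frame'][110:310,200:400],(400,400));b=cv2.resize(t['frame'][110:250,260:400],(400,400))
cv2.imwrite('pics/s10.png',np.hstack([a,b])[:,:,::-1])
E
```

```text
time: 19.85
ee_pos: [0.5676, 0.0187, 0.1609]
tcp_rot: [-135.1, -0.1, 89.9]
wrist_force: [0.3, 0.7, -2.0]
opening: 0.0246
lens [0.6031862  0.01864965 0.12541836] chip in tool from lens (x,axis,z) [-0.00064384  0.12532058  0.00129096] 0.10854308007740116
[295.44836126 203.53643969] [312.19375276 186.21927376]
```

View pics/s10.png

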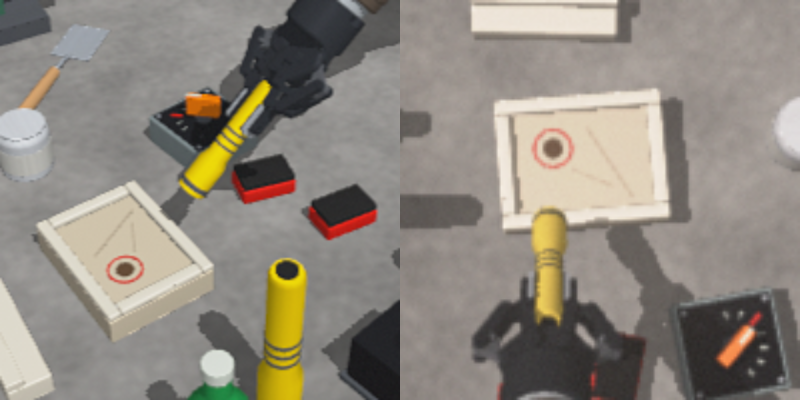

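```bash
python3 -c "
from workcell import bot
print(bot.job_done())"
```

```text
the job is handed in; nothing more can be done
None
```

I set the knob to the red mark, drew the light from its dock, and handed the job in at about 20 s of the 51 s allowed. The arm is still holding the light tipped 45° at the chip. `job_done()` reports no verdict, so these figures are from my own last checks.

- **Knob:** its bar read heading −40.3°, against −40° to −42° for the mark. That is within 2°, and the limit is about 9°. The last top view still shows the pointer on the mark, and the gripper is well clear of it.
- **Light:** it is held with 60 N at an opening of about 25 mm. The lens is about 125 mm above the bench and about 125 mm from the chip. The chip is within about 2 mm of the beam axis, and the last scene and top views agree with this to about 1 px. The joints were nearly still.
- **Bystanders:** nothing near the arm looked moved in the last views. I compared them by eye and did not measure them.

**Check that failed:** the first grip on the knob closed on nothing. The camera views showed the real fingertips about 41 mm behind the reported TCP, along the tool axis. I corrected for this in every later move. The second knob grip and the light grip both closed at the expected widths, but I did not find the cause of the offset.

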